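# Set the spring tension of a carnival game's striker

## Robot

A 6-joint arm with a two-finger parallel gripper is mounted at the origin on the work surface. World frame = base frame: x ahead of the robot, y to its left, z up, the work surface at z = 0. Lengths are in m, angles in degrees, forces in N, time in s.
With the tool pointing down it reaches from about 0.375 to 0.9 m from the base axis. Payload 3.1 kg.
Tool frame: the origin (TCP) lies midway between the tips of the shut fingers; the grasp point (between the pads) lies 19 mm behind it; z points along the fingers, y is the direction in which the jaws open and shut (so a half turn about z gives the same grasp; the last joint's range is limited). The gripper opens to 87 mm and grips with 3 to 60 N. Pads are 19 mm wide; open, the fingers measure 117 mm over their backs; the gripper's body (75 mm by 190 mm) begins 51 mm behind the grasp point.
Start: joints at [-78.008, 30.224, 82.088, -0, 67.689, -10.227], TCP at [0.236, -0.579, 0.223] pointing down, gripper open.
Joint ranges: [-176.69, 176.69], [-43.24, 126.21], [12.49, 139.97], [-82, 262], [0, 151.66], [-163.58, 163.58]. Speed limits (degrees/s): [159.86, 159.86, 180, 180, 180, 180].

## Interface

Orientations are given as a 3x3 rotation matrix whose columns are the frame's x, y, z axes.
In Python, from rig import bot, capture, get_calibration gives the robot as it stands.
- The arm moves only by the tool play_rows, never from a script. Its arguments are lists of equal length, an entry for each row: "fingers": the closure in counts, from 0 (fully open) to 255 (shut); "linear": the shift along the tool's x, y, z in mm, a list of three; "rot": the turn, a rotation vector about the tool's x, y, z in degrees, a list of three. A call has 1 to 20 rows; each row is the pose to reach, as a shift and turn from the pose commanded when the call began, along the tool's axes at that moment; what a row does not reach only later rows make up. A row lasts 1/10 s, in which the tool goes at most 50 mm and 8.59 degrees, less where a joint would pass 70% of its speed; a pose out of reach is approached as far as the arm can. A call with a gripper value outside its range is refused whole. The fingers move at their own pace and stop on an object; the grip force is fixed at half the most. Time passes only in rows, so rows that repeat a pose let the fingers close. It gives the time, the measured TCP pose, the force and the opening at its end, in the units of the state.
- bot.read_state(): the state, without advancing time (a new reading comes with each control period).
- capture(name): name is "scene" or "top"; returns the picture (420x560x3 uint8, red, green, blue); there is no depth.
- get_calibration(name): a dict with "vfov" (degrees; the focal length in pixels is half the picture's height over the tangent of half this angle, whatever the lens; pixels are square), "cx", "cy" (the principal point, pixels), "camera_from_world" (4x4, takes a point from world to camera coordinates). Camera axes: x right, y down, z forward; pixel columns grow to the right and rows downward; lengths in m; the calibration is good to about 2 mm. A picture is of the moment at which its call begins. get_calibration takes no time and is no camera call.
- bot.hand_in(): hands the job in, once; it reports no verdict.
The state is a dict: "time_s": time; "joint_positions": joint angles; "qvel": joint speeds; "tau": joint torques, N m; "position": TCP position; "tcp_rot": TCP orientation; "force": force on the tool from outside, world axes, zero at the start; "moment": the same for the moment, N m; "opening": opening from 0.0 (shut) to 1.0 (fully open).
Only numpy, scipy, OpenCV 4.12 (cv2) and the standard library are available. Lean on these libraries where they do the work, as an engineer would, in place of code of your own. Each camera call takes 0.05 s, during which the arm holds its last target.

## Task

On the yellow striker deck, turn the black wing knob clockwise until the sprung steel arm's pointer is in line with the red index, without ever taking the pointer more than a few millimetres past it. Then swing the red lock lever clockwise until it is pressed firmly home against its rubber-sleeved stop pin, but not jammed on to it. Grip the knob gently, move the arm only by the knob, and leave the red index and the other things where they are.

Things in the scene. Friction and masses are not known exactly. Their poses are not given: they have to be found in the camera images.
- deck: yellow painted steel deck fixed to the bench, 220 x 380 mm, its top 30 mm above the bench. Origin: on the bench, straight below the knob's axis; the deck reaches x -105 to 115, y -215 to 165 mm. x: towards the side where the sprung arm lies (away from the robot, within 0.3 rad); y: along the deck towards the white scale; z up
- knob_grip (a point): centre of the grip of the black wing knob, on its axis: an upright plate 56 mm long (this point's x), 14 mm thick (y), 34 mm high, middle 77 mm and top 94 mm above the bench. Turn it clockwise seen from above to tension. The first 0.3 to 1.3 rad only take up slack; then the pointer moves about 25 to 35 mm per rad
- knob: the whole knob; origin on its axis, 30 mm above the bench. It only turns, 3.0 rad between stops, starting within 0.8 rad of the slack stop, and stays where left. It takes about 0.2 N m slack, 0.35 tensioned. Its plastic stands up to 70 N of grip a side. A grip off its axis loads it sideways. Its brass eccentric (34 to 46 mm up, 8 to 28 mm from the axis) pushes the arm
- pointer_tip (a point): tip of the black needle, 4 mm wide, on the sprung steel arm; 42 mm above the bench. Tension moves it clockwise about the arm's pivot, towards the deck's +x, up to 45 mm
- striker: the sprung steel arm, 12 mm wide, 36 to 48 mm above the bench (pivot spring up to 62). Origin: its pivot, at x 20, y -45 mm in the deck's frame, 36 mm above the bench. y: along the arm to the pointer's tip, 150 mm out. At rest it lies along the deck's y
- mark_tip (a point): where the pointer's tip is when in line with the red index: 150 mm from the arm's pivot, 42 mm above the bench. The index is a red finger, 4 mm wide, 38 mm long, just outside the tip over the white scale, 18 to 36 mm clockwise of the resting pointer. This point's x is the way the pointer passes it (positive: past the mark)
- lock: red lock lever, bar 14 mm wide, 44 to 52 mm above the bench, turning about x 20, y -140 mm in the deck's frame. Origin on that axis, 40 mm up; x: along the lever to its post. Open, x points 3.45 to 3.75 rad counterclockwise of the deck's +x; it closes clockwise. Home, x points somewhere from 2.55 to 2.85 rad: a clamped stop pin (set anew each time) ends it. It stays where left
- lock_post (a point): middle of the lever's upright red post, 14 mm in diameter, 62 mm from its axis, 52 to 97 mm above the bench (this point 76). 7 N across the lever moves it. The stop (rubber-sleeved pin, 10 mm, top 54 mm above the bench, 45 mm from the axis) is felt as a sharp rise: 15 to 24 N on the post, kept up for half a second, seats it (8 to 30 N on the pin); more jams it
- paint_pot: small white jar with blue cap, 38 mm in diameter, 50 mm tall, standing on the deck; origin under its centre. Leave alone
- glue: white bottle with orange cap, 56 mm in diameter, 150 mm tall, standing on the bench; origin under its centre. Leave alone
- mallet: mallet with rubber head, 240 mm long, lying on the bench beside the deck's lock end. Leave alone
- brush: paint brush lying on the bench beyond the deck. Leave alone

How it is judged:
By the outcome, as a careful person would: the job done as asked, in the order asked, and still so for the second after the job is handed in, with the robot touching nothing.
It also fails if it takes over 72 s, if anything falls off the work surface, if the arm or the gripper's body presses on something with over 40 N, if the wrist force passes 120 N, or if a joint passes its speed limit or range.

## Working session

There is one attempt and no reset: what is moved stays moved. The work goes in short steps, Python scripts to look and compute and a tool call to move; the robot and the scene stay as the last step left them, time stands still between calls to the robot, and variables do not carry over. Pictures are saved under pics/ and viewed, and the job is handed in when it is done.

Besides the shell and the picture viewer there is one more tool, called after "Call:" by a JSON object that holds its "op" and its "data", one argument or row to a line. play_rows: Moves the arm, as the interface text tells. Its arguments: {"type":"object","properties":{"fingers":{"type":"array"},"linear":{"type":"array"},"rot":{"type":"array"}},"required":["fingers","linear","rot"]}

```bash
ls; mkdir -p pics; python3 - <<'E'
from rig import bot,capture,get_calibration
import cv2
for n in ("scene","top"):
    im=capture(n); cv2.imwrite(f"pics/{n}0.png",im[:,:,::-1]); c=get_calibration(n); print(n,c)
print(bot.read_state())
E
```

```text
pics
scene {'vfov': 43.44789731924187, 'cx': 279.036151807278, 'cy': 214.95068401120713, 'camera_from_world': array([[-0.14378951,  0.98957531,  0.00807958,  0.03837058],
       [ 0.84347142,  0.12682187, -0.52198867, -0.43705411],
       [-0.51757177, -0.0682416 , -0.85291415,  1.49938767],
       [ 0.        ,  0.        ,  0.        ,  1.        ]])}
top {'vfov': 53.903322273555034, 'cx': 271.3728409089632, 'cy': 210.4339400672217, 'camera_from_world': array([[ 0.0176807 , -0.99970108,  0.01688619,  0.01590128],
       [-0.99765003, -0.01875752, -0.06589814,  0.56703102],
       [ 0.06619518, -0.01568138, -0.99768346,  1.09835886],
       [ 0.        ,  0.        ,  0.        ,  1.        ]])}
{'time_s': 0.1, 'joint_positions': array([-7.80079728e+01,  3.02747130e+01,  8.21482656e+01, -2.76920812e-03,
        6.76885550e+01, -1.02277352e+01]), 'qvel': array([ 0.00761292, -0.07575971, -0.17604571,  0.12573888,  0.04889905,
       -0.02462458]), 'tau': array([-4.00826184e-05, -4.40984380e+01, -1.77151573e+01,  6.35557529e-02,
        5.33886335e-02, -4.21445066e-05]), 'position': array([ 0.23622277, -0.57793717,  0.22166229]), 'tcp_rot': array([[ 9.25733317e-01,  3.78176711e-01, -4.48199079e-04],
       [ 3.78176856e-01, -9.25731427e-01,  1.89485421e-03],
       [ 3.01677760e-04, -1.92362819e-03, -9.99998104e-01]]), 'force': array([-0.98746962,  0.38546023, -0.7601452 ]), 'moment': array([-0.03362835, -0.00565909, -0.01833791]), 'opening': 1.0015489750050994}
```

View pics/scene0.png

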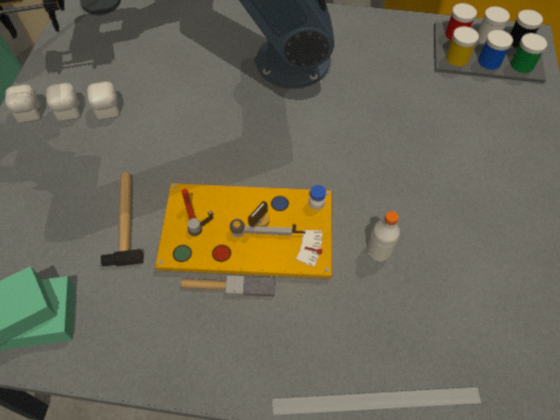

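View pics/top0.png

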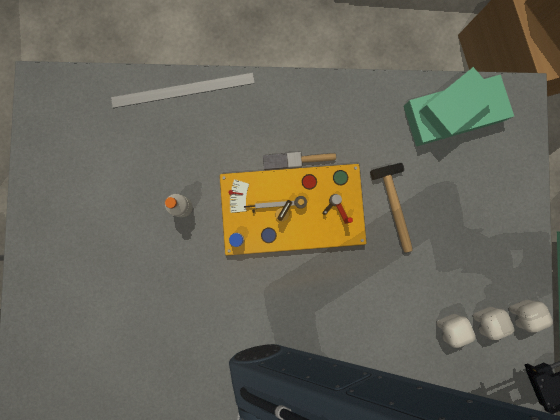

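The scene picture shows the deck at about (160-332, 185-275), the knob at about (258,213), the lock hub at (194,227) with its post near (186,192), the pointer near (303,232), and the red index near (313,250). In the top view the deck spans (220-365, 165-255), with the knob near (285,210). I'll enlarge both.

```bash
cat > h.py <<'E'
import numpy as np,cv2
from rig import bot,capture,get_calibration
def cal(n):
    c=get_calibration(n); f=210/np.tan(np.radians(c['vfov']/2)); return f,c['cx'],c['cy'],np.array(c['camera_from_world'])
def ray(n,u,v):
    f,cx,cy,T=cal(n); R=T[:3,:3]; t=T[:3,3]
    return -R.T@t, R.T@np.array([(u-cx)/f,(v-cy)/f,1.])
def onz(n,u,v,z):
    o,d=ray(n,u,v); return o+d*(z-o[2])/d[2]
def proj(n,p):
    f,cx,cy,T=cal(n); q=T[:3,:3]@np.asarray(p,float)+T[:3,3]; return np.array([cx+f*q[0]/q[2],cy+f*q[1]/q[2]])
def tri(a,b):
    A=[];B=[]
    M=np.zeros((3,3));v=np.zeros(3)
    for n,(x,y) in (("scene",a),("top",b)):
        o,d=ray(n,x,y); d/=np.linalg.norm(d); P=np.eye(3)-np.outer(d,d); M+=P; v+=P@o
    return np.linalg.solve(M,v)
def crop(im,x0,x1,y0,y1,k,name):
    c=cv2.resize(im[y0:y1,x0:x1],None,fx=k,fy=k,interpolation=cv2.INTER_CUBIC)
    cv2.imwrite(name,c[:,:,::-1])
E
python3 - <<'E'
from h import *
a=cv2.imread("pics/scene0.png")[:,:,::-1]; crop(a,150,345,175,290,4,"pics/s0c.png")
a=cv2.imread("pics/top0.png")[:,:,::-1]; crop(a,210,375,150,265,4,"pics/t0c.png")
E
```

```text
(no output)
```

View pics/s0c.png

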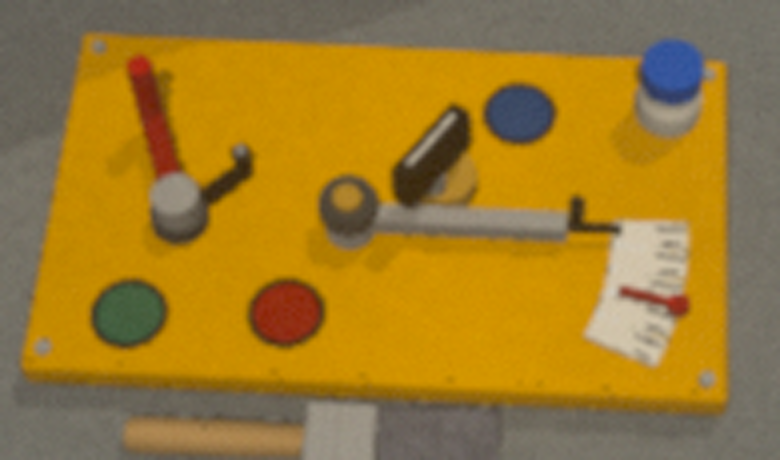

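View pics/t0c.png

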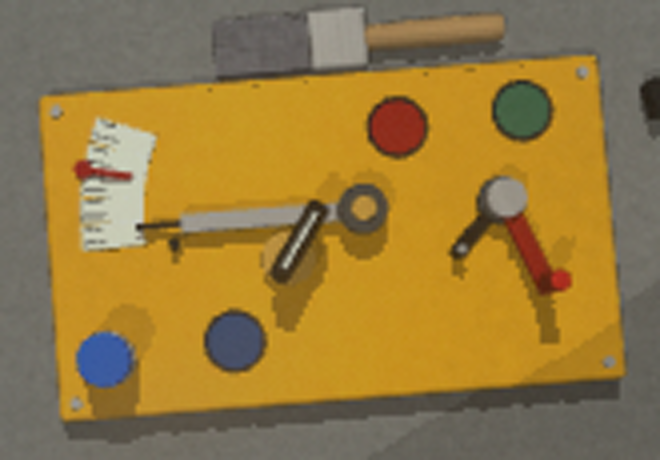

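The crops show the deck face as a clear quadrilateral. The post top is at scene crop (139,66) and top crop (560,280), the knob plate at scene (432,155) and top (298,242), and the index finger at scene (620-680, 292-303) and top (85-130, 170-177). Next I'll fit the deck frame.

```bash
cat >> h.py <<'E'
def deckfit(im,n):
    hsv=cv2.cvtColor(np.ascontiguousarray(im),cv2.COLOR_RGB2HSV)
    m=cv2.inRange(hsv,(15,150,60),(32,255,255))
    cs,_=cv2.findContours(m,cv2.RETR_EXTERNAL,cv2.CHAIN_APPROX_NONE)
    c=max(cs,key=cv2.contourArea); hull=cv2.convexHull(c)
    q=cv2.approxPolyN(hull,4) if hasattr(cv2,'approxPolyN') else cv2.approxPolyDP(hull,6,True)
    return q.reshape(-1,2),c.reshape(-1,2),m
E
python3 - <<'E'
from h import *
from scipy.optimize import least_squares
K=np.array([[-.105,-.215],[.115,-.215],[.115,.165],[-.105,.165]])
for n in("scene","top"):
    im=cv2.imread(f"pics/{n}0.png")[:,:,::-1]
    q,c,m=deckfit(im,n); print(n,q.tolist())
    W=np.array([onz(n,u,v,.03)[:2] for u,v in q]); print(W.round(4).tolist(), np.linalg.norm(W-np.roll(W,-1,0),axis=1).round(4))
# screws at crop coordinates
s={'scene':[(98,47),(708,72),(706,379),(42,347)],'top':[(609,362),(75,404),(55,112),(582,72)]}
for n in s:
    o=(150,175) if n=='scene' else (210,150)
    W=np.array([onz(n,o[0]+(u+.5)/4-.5,o[1]+(v+.5)/4-.5,.03)[:2] for u,v in s[n]]); print(n,W.round(4).tolist(),np.linalg.norm(W-np.roll(W,-1,0),axis=1).round(4))
E
```

```text
scene [[331, 190], [331, 278], [154, 271], [170, 183]]
[[0.4452, 0.1485], [0.6695, 0.1694], [0.7088, -0.2047], [0.4819, -0.2282]] [0.2253 0.3762 0.2281 0.3785]
top [[366, 244], [225, 255], [219, 173], [359, 163]]
[[0.4808, -0.2281], [0.4451, 0.1473], [0.664, 0.1689], [0.699, -0.2085]] [0.3771 0.22   0.379  0.2191]
scene [[0.4899, -0.2163], [0.4541, 0.1391], [0.651, 0.1572], [0.6848, -0.1978]] [0.3572 0.1977 0.3566 0.1958]
top [[0.4909, -0.217], [0.4568, 0.1387], [0.6517, 0.1569], [0.6862, -0.198]] [0.3573 0.1958 0.3566 0.1962]
```

```bash
cat >> h.py <<'E'
_S=(np.array([[0.4899,-0.2163],[0.4541,0.1391],[0.651,0.1572],[0.6848,-0.1978]])+np.array([[0.4909,-0.217],[0.4568,0.1387],[0.6517,0.1569],[0.6862,-0.198]]))/2
# order: (-x,-y),(-x,+y),(+x,+y),(+x,-y)
_ey=(_S[1]-_S[0])+(_S[2]-_S[3]); _ex=(_S[2]-_S[1])+(_S[3]-_S[0])
_th=np.arctan2(_ex[1],_ex[0]); _th2=np.arctan2(-_ey[0],_ey[1])
TH=(_th*.35+_th2*.65)
EX=np.array([np.cos(TH),np.sin(TH)]); EY=np.array([-EX[1],EX[0]])
O=_S.mean(0)-.005*EX+.025*EY
def d2w(x,y): return O+x*EX+y*EY
def w2d(p): p=np.asarray(p)[:2]-O; return np.array([p@EX,p@EY])
def cp(n,u,v,o=None,k=4):
    o=o or ((150,175) if n=='scene' else (210,150)); return (o[0]+(u+.5)/k-.5,o[1]+(v+.5)/k-.5)
E
python3 - <<'E'
from h import *
print("TH",np.degrees(TH),np.degrees(_th) if 0 else '',"O",O)
def show(l,a,b):
    p=tri(cp('scene',*a),cp('top',*b)); print(l,p.round(4),"deck",(w2d(p)*1000).round(1))
show('post top',(139,66),(560,280))
show('lock hub top',(178,193),(504,198))
show('knob top',(432,138),(300,240))
show('pivot spring',(348,197),(362,209))
show('index finger in',(620,292),(131,177))
show('index post',(680,303),(83,170))
show('pointer tip',(620,229),(138,227))
show('stop',(241,150),(461,250))
print('pivot exp',d2w(.02,-.045),'lock axis',d2w(.02,-.14))
for n,(u,v) in (('scene',(620,229)),('top',(138,227))):
    print(n,(w2d(onz(n,*cp(n,u,v),.042))*1000).round(1))
E
```

```text
TH 5.497587725907879  O [ 0.5633029  -0.00524401]
post top [ 0.5419 -0.1696  0.0967] deck [ -37.  -161.6]
lock hub top [ 0.5966 -0.1402  0.0598] deck [  20.3 -137.5]
knob top [ 0.564  -0.0048  0.0968] deck [0.7 0.3]
pivot spring [ 0.5874 -0.0473  0.0633] deck [ 19.9 -44.1]
index finger in [0.6083 0.1051 0.035 ] deck [ 55.4 105.6]
index post [0.612  0.1375 0.0382] deck [ 62.1 137.5]
pointer tip [0.5743 0.1    0.0437] deck [ 21.  103.7]
stop [ 0.5623 -0.1129  0.056 ] deck [ -11.3 -107.1]
pivot exp [ 0.58752208 -0.04812095] lock axis [ 0.59662345 -0.14268397]
scene [ 20.  104.9]
top [ 21.1 102.6]
```

```bash
cat >> h.py <<'E'
from scipy.spatial.transform import Rotation as Rn
def rel(target,yaw_y=None,s=None):
    """tool-frame shift (mm) and rotvec (deg) to target TCP with tool down and tool-y at world angle yaw_y deg"""
    s=s or bot.read_state(); R=np.array(s['tcp_rot']); p=np.array(s['position'])
    lin=R.T@(np.array(target)-p)*1000
    rv=None
    if yaw_y is not None:
        a=np.radians(yaw_y); y=np.array([np.cos(a),np.sin(a),0]); z=np.array([0,0,-1.]); x=np.cross(y,z)
        rv=np.degrees(Rn.from_matrix(R.T@np.column_stack([x,y,z])).as_rotvec())
    return lin.round(2),None if rv is None else rv.round(2)
E
python3 - <<'E'
from h import *
# plate dir from dark mask PCA on top, and from stripe in scene
for n,ends in (('top',[(281,273),(316,205)]),('top',[(284,268),(313,211)]),('scene',[(406,172),(457,112)])):
    W=[onz(n,*cp(n,*e),.094)[:2] for e in ends]; d=W[1]-W[0]; print(n,np.degrees(np.arctan2(d[1],d[0])).round(1),np.linalg.norm(d).round(4), ((W[0]+W[1])/2).round(4))
for n,e in(('scene',(672,62)),('top',(104,360))): print('pot',(w2d(onz(n,*cp(n,*e),.08))*1000).round())
# fine: mask white stripe/dark plate in top
im=cv2.imread("pics/top0.png"); g=cv2.cvtColor(im,cv2.COLOR_BGR2GRAY); print(g[196:224,276:296])
print(rel([O[0],O[1],.223],64))
E
```

```text
top -26.3 0.0484 [ 0.565 -0.005]
top -26.0 0.0405 [ 0.5646 -0.005 ]
scene 153.4 0.0463 [ 0.5645 -0.0039]
pot [-67. 130.]
pot [-65. 129.]
[[150 150 151 151 151 150 151 152 150 151 151 151 153 148 134 133 131 132
  135 133]
 [150 150 152 150 150 149 151 151 151 151 153 151 149 136 134 135 133 134
  133 130]
 [150 150 151 150 151 150 149 148 150 150 149 149 147 133 134 133 133 135
  133 112]
 [151 149 148 151 148 146 134 133 134 136 136 134 132 131 133 135 134 137
  129  86]
 [137 137 136 134 134 134 135 133 134 137 130  76  48  66 108 133 134 134
  115  73]
 [141 139 140 140 138 142 143 142 143 140 103  47  49  46  52  90 133 144
   87  69]
 [148 149 150 151 148 151 150 149 149 139  57  53  62  54  48  57 113 142
   82  75]
 [148 150 149 149 149 149 150 150 146 108  48  77 154 106  47  63 122 142
   82  66]
 [149 149 149 150 148 149 150 149 138  60  57 107 181  48  54  94 146 142
   99  70]
 [147 147 146 147 147 146 145 139  82  50  79 152 106  51  66 115 116 107
  104  81]
 [110 117 117 116 106 105  79  75  49  67 127 143  48  50  82 102 103 105
  104 102]
 [106 104 102  90  93  95  9
[... 814 characters left out ...]
51 150]
 [142 106  52  55  57  75  53  62 103 103 102 103 104 106 103 116 148 151
  150 149]
 [119  83  53  53  54  54  59  88 102 103 103 103 105 104 112 150 149 151
  149 150]
 [108 117  64  51  50  52  70 102 101 105 105 104 103 104 112 151 148 148
  150 149]
 [108 106 101  68  61  68 105 102 103 104 106 104 107 107 117 148 147 149
  149 148]
 [145 111 108 107 105  98 105 100 107 106 104 105 105 116 149 151 150 151
  148 150]
 [149 148 110 106 106 106 106 106 106 108 106 106 116 150 150 151 151 151
  151 150]
 [149 150 144 107 108 107 108 107 107 107 105 111 150 151 151 151 151 150
  151 150]]
(array([ 5.1937e+02, -4.0647e+02, -4.0000e-01]), array([-4.0000e-02, -1.4000e-01, -1.3178e+02]))
```

Call:
{"op": "play_rows", "data": {
  "fingers": [0, 0, 0, 0, 0, 0, 0, 0, 0, 0, 0, 0, 0, 0, 0, 0, 0, 0],
  "linear": [
    [520.4, -406.5, 50],
    [520.4, -406.5, 50],
    [520.4, -406.5, 50],
    [520.4, -406.5, 50],
    [520.4, -406.5, 50],
    [520.4, -406.5, 50],
    [520.4, -406.5, 50],
    [520.4, -406.5, 50],
    [520.4, -406.5, 50],
    [520.4, -406.5, 50],
    [520.4, -406.5, 50],
    [520.4, -406.5, 50],
    [520.4, -406.5, 50],
    [520.4, -406.5, 50],
    [520.4, -406.5, 50],
    [520.4, -406.5, 50],
    [520.4, -406.5, 50],
    [520.4, -406.5, 50]
  ],
  "rot": [
    [0, 0, -131.4],
    [0, 0, -131.4],
    [0, 0, -131.4],
    [0, 0, -131.4],
    [0, 0, -131.4],
    [0, 0, -131.4],
    [0, 0, -131.4],
    [0, 0, -131.4],
    [0, 0, -131.4],
    [0, 0, -131.4],
    [0, 0, -131.4],
    [0, 0, -131.4],
    [0, 0, -131.4],
    [0, 0, -131.4],
    [0, 0, -131.4],
    [0, 0, -131.4],
    [0, 0, -131.4],
    [0, 0, -131.4]
  ]
}}

```text
time_s: 1.9
position: [0.5642, -0.0054, 0.1723]
tcp_rot: [[-0.895, 0.445, -0.001], [0.445, 0.895, 0.0], [0.001, -0.0, -1.0]]
force: [0.7, -0.0, 0.2]
opening: 1.002
```

```bash
python3 - <<'E'
from h import *
s=bot.read_state(); print(s['time_s'],s['position'],np.degrees(np.arctan2(s['tcp_rot'][1][1],s['tcp_rot'][0][1])),s['joint_positions'].round(2),s['force'],s['moment'])
print(s['tcp_rot'].round(4))
print(rel([.5642,-.0048,.063],63.6))
E
```

```text
1.9 [ 0.56416678 -0.00544729  0.17229621] 63.554899675224036 [-11.9   29.26  93.82  -0.    56.96 -75.45] [ 0.74838358 -0.03939446  0.15634067] [ 0.06945546 -0.16132141  0.01001655]
[[-8.954e-01  4.453e-01 -6.000e-04]
 [ 4.453e-01  8.954e-01  1.000e-04]
 [ 6.000e-04 -2.000e-04 -1.000e+00]]
(array([  0.19,   0.61, 109.3 ]), array([-0.01, -0.03, -0.05]))
```

Call:
{"op": "play_rows", "data": {
  "fingers": [100, 100, 100, 100, 100, 100],
  "linear": [
    [0.2, 0.6, 40],
    [0.2, 0.6, 80],
    [0.2, 0.6, 100],
    [0.2, 0.6, 109],
    [0.2, 0.6, 109],
    [0.2, 0.6, 109]
  ],
  "rot": [
    [0, 0, 0],
    [0, 0, 0],
    [0, 0, 0],
    [0, 0, 0],
    [0, 0, 0],
    [0, 0, 0]
  ]
}}

```text
time_s: 2.5
position: [0.5653, -0.0052, 0.0644]
tcp_rot: [[-0.896, 0.445, 0.002], [0.445, 0.896, -0.0], [-0.002, 0.0, -1.0]]
force: [0.1, 0.0, 0.3]
opening: 0.62
```

```bash
python3 - <<'E'
from h import *
for n in("scene","top"):
    im=capture(n); cv2.imwrite(f"pics/{n}1.png",im[:,:,::-1])
    crop(im,*((150,345,175,290) if n=='scene' else (210,375,150,265)),4,f"pics/{n}1c.png")
s=bot.read_state(); print(s['position'],s['opening'],s['force'],s['moment'])
E
```

```text
[ 0.56567245 -0.00511676  0.06496403] 0.6150694703665707 [-0.11467904 -0.08854502  0.09769756] [ 0.0719226  -0.1336186  -0.02810209]
```

View pics/scene1c.png

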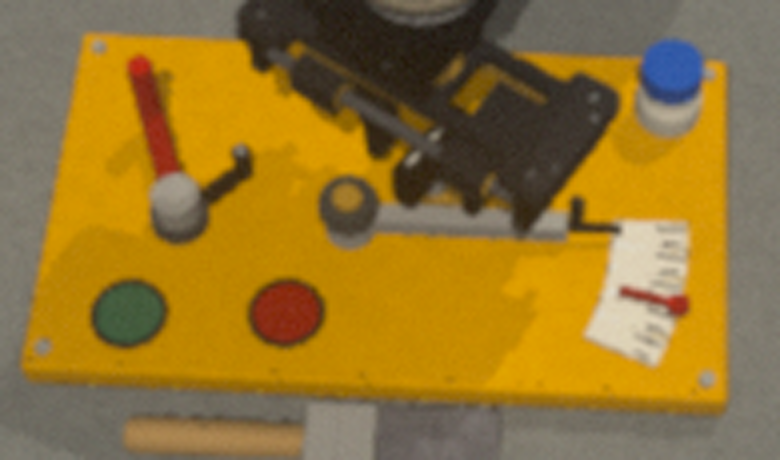

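View pics/top1c.png

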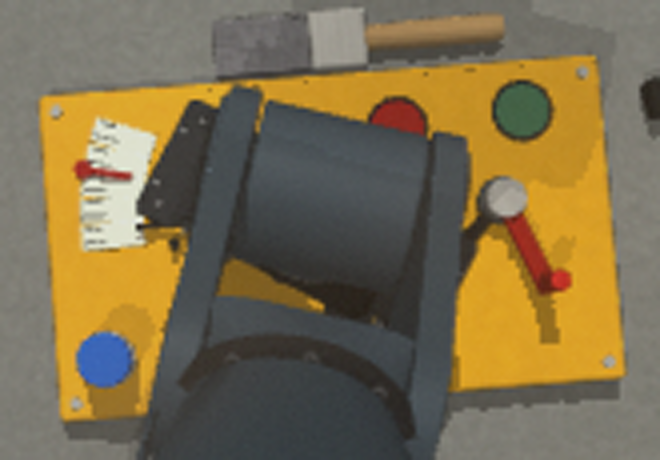

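The scene view keeps the pointer tip (crop 620,229) and the index (620,292 to 680,303) visible beside the gripper. The plate sits between the fingers, so I'll close.

Call:
{"op": "play_rows", "data": {
  "fingers": [140, 170, 190, 200, 215, 255, 255, 255, 255],
  "linear": [
    [0.7, 0, 0],
    [0.7, 0, 0],
    [0.7, 0, 0],
    [0.7, 0, 0],
    [0.7, 0, 0],
    [0.7, 0, 0],
    [0.7, 0, 0],
    [0.7, 0, 0],
    [0.7, 0, 0]
  ],
  "rot": [
    [0, 0, 0],
    [0, 0, 0],
    [0, 0, 0],
    [0, 0, 0],
    [0, 0, 0],
    [0, 0, 0],
    [0, 0, 0],
    [0, 0, 0],
    [0, 0, 0]
  ]
}}

```text
time_s: 3.5
position: [0.5637, -0.0049, 0.0636]
tcp_rot: [[-0.896, 0.444, -0.0], [0.444, 0.896, -0.0], [0.0, -0.001, -1.0]]
force: [-1.5, -2.2, 1.2]
opening: 0.166
```

```bash
python3 - <<'E'
from h import *
s=bot.read_state(); R=s['tcp_rot'];print(s['time_s'],s['position'],s['opening'],'toolF',R.T@s['force'],'toolM',R.T@s['moment'],rel([.5642,-.0048,.063],63.6))
E
```

```text
3.5 [ 0.56369846 -0.00486159  0.06355277] 0.16604466770002804 toolF [ 0.33359794 -2.66932764 -1.19862225] toolM [ 0.42729726 -0.114569    0.08052666] (array([-0.42,  0.28,  0.55]), array([-0.03, -0.01,  0.03]))
```

Call:
{"op": "play_rows", "data": {
  "fingers": [255, 255, 255, 255, 255, 255, 255, 255, 255, 255, 255, 255],
  "linear": [
    [0, 0, 0],
    [0, 0, 0],
    [0, 0, 0],
    [0, 0, 0],
    [0, 0, 0],
    [0, 0, 0],
    [0, 0, 0],
    [0, 0, 0],
    [0, 0, 0],
    [0, 0, 0],
    [0, 0, 0],
    [0, 0, 0]
  ],
  "rot": [
    [0, 0, 4],
    [0, 0, 8],
    [0, 0, 12],
    [0, 0, 16],
    [0, 0, 20],
    [0, 0, 24],
    [0, 0, 28],
    [0, 0, 32],
    [0, 0, 36],
    [0, 0, 40],
    [0, 0, 40],
    [0, 0, 40]
  ]
}}

```text
time_s: 4.7
position: [0.5637, -0.0051, 0.0635]
tcp_rot: [[-0.402, 0.916, -0.0], [0.916, 0.402, -0.001], [-0.0, -0.001, -1.0]]
force: [-1.5, -4.7, 1.4]
opening: 0.158
```

```bash
cat >> h.py <<'E'
def look(i):
    im=capture("scene"); cv2.imwrite(f"pics/scene{i}.png",im[:,:,::-1]); crop(im,270,345,200,275,8,f"pics/p{i}.png")
    s=bot.read_state(); R=s['tcp_rot']
    print('t',s['time_s'],s['position'],'yaw_y',np.degrees(np.arctan2(R[1][1],R[0][1])).round(2),s['opening'],'toolF',(R.T@s['force']).round(2),'toolM',(R.T@s['moment']).round(3))
def ang(u,v,z=.042,n='scene'):
    d=w2d(onz(n,u,v,z))*1000-np.array([20,-45]); return np.degrees(np.arctan2(d[0],d[1])).round(2),np.hypot(*d).round(1)
E
python3 - <<'E'
from h import *
look(2)
E
```

```text
t 4.75 [ 0.56365438 -0.00504699  0.06355546] yaw_y 23.7 0.15783853359730737 toolF [-3.64 -3.54 -1.37] toolM [ 0.458 -0.666  0.036]
```

View pics/p2.png

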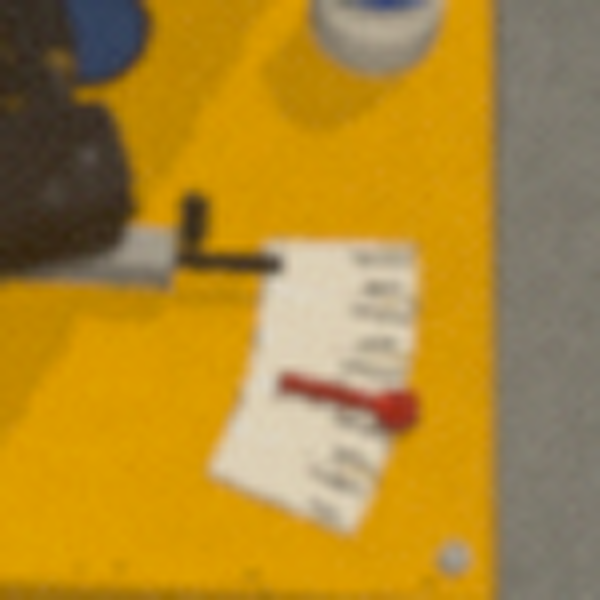

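Pointer tip is at crop (280,264) and the index runs from (285,383) to (400,408).

```bash
python3 - <<'E'
from h import *
o=(270,200)
print('tip',ang(*cp('scene',281,264,o,8)),'root',ang(*cp('scene',190,262,o,8)))
im=cv2.imread('pics/scene2.png'); im0=cv2.imread('pics/top0.png')
for n,I,(x0,x1,y0,y1) in (('scene',im,(300,325,240,258)),('top',im0,(226,246,186,200))):
    hsv=cv2.cvtColor(I,cv2.COLOR_BGR2HSV); m=((hsv[...,0]<8)|(hsv[...,0]>172))&(hsv[...,1]>110)
    ys,xs=np.nonzero(m[y0:y1,x0:x1]); xs=xs+x0; ys=ys+y0
    cols=sorted(set(xs)); L=[(c,ys[xs==c].mean()) for c in cols]
    for z in(.036,.039,.042,.046): print(n,z,[ang(u,v,z,n) for u,v in L])
E
```

```text
tip (np.float64(0.64), np.float64(150.1)) root (np.float64(1.09), np.float64(125.1))
scene 0.036 [(np.float64(13.19), np.float64(155.9)), (np.float64(12.97), np.float64(158.0)), (np.float64(12.75), np.float64(160.1)), (np.float64(12.96), np.float64(162.5)), (np.float64(13.17), np.float64(164.9)), (np.float64(12.96), np.float64(167.0)), (np.float64(12.76), np.float64(169.1)), (np.float64(12.56), np.float64(171.2)), (np.float64(13.16), np.float64(173.8)), (np.float64(12.96), np.float64(175.9)), (np.float64(12.77), np.float64(178.0)), (np.float64(12.96), np.float64(180.4)), (np.float64(13.14), np.float64(182.8)), (np.float64(12.95), np.float64(184.9)), (np.float64(12.77), np.float64(186.9)), (np.float64(12.59), np.float64(189.0)), (np.float64(12.77), np.float64(191.4))]
scene 0.039 [(np.float64(13.77), np.float64(156.2)), (np.float64(13.54), np.float64(158.3)), (np.float64(13.32), np.float64(160.4)), (np.float64(13.52), np.float64(162.7)), (np.float64(13.72), np.float64(165.1)), (np.float64(13.51), np.float64(167.2)), (np.float64(13.3), np.float64(169.3)), (np.float64(13.09), np.float64
[... 3332 characters left out ...]
4(162.7)), (np.float64(13.03), np.float64(160.1)), (np.float64(13.18), np.float64(157.5)), (np.float64(13.33), np.float64(154.8))]
top 0.046 [(np.float64(12.78), np.float64(189.1)), (np.float64(12.9), np.float64(186.5)), (np.float64(13.02), np.float64(183.9)), (np.float64(13.15), np.float64(181.3)), (np.float64(12.86), np.float64(178.5)), (np.float64(12.99), np.float64(175.8)), (np.float64(13.12), np.float64(173.2)), (np.float64(12.81), np.float64(170.4)), (np.float64(12.94), np.float64(167.8)), (np.float64(13.08), np.float64(165.2)), (np.float64(12.76), np.float64(162.4)), (np.float64(12.89), np.float64(159.8)), (np.float64(13.04), np.float64(157.2)), (np.float64(13.18), np.float64(154.6))]
```

Call:
{"op": "play_rows", "data": {
  "fingers": [255, 255, 255, 255, 255, 255, 255, 255, 255, 255, 255],
  "linear": [
    [0, 0, 0],
    [0, 0, 0],
    [0, 0, 0],
    [0, 0, 0],
    [0, 0, 0],
    [0, 0, 0],
    [0, 0, 0],
    [0, 0, 0],
    [0, 0, 0],
    [0, 0, 0],
    [0, 0, 0]
  ],
  "rot": [
    [0, 0, 4],
    [0, 0, 8],
    [0, 0, 12],
    [0, 0, 16],
    [0, 0, 20],
    [0, 0, 24],
    [0, 0, 28],
    [0, 0, 32],
    [0, 0, 35],
    [0, 0, 35],
    [0, 0, 35]
  ]
}}

```text
time_s: 5.85
position: [0.5635, -0.005, 0.0635]
tcp_rot: [[0.195, 0.981, -0.001], [0.981, -0.195, -0.001], [-0.001, -0.001, -1.0]]
force: [-2.5, -3.9, 1.8]
opening: 0.156
```

```bash
python3 - <<'E'
from h import *
look(3)
E
```

```text
t 5.9 [ 0.56347744 -0.00501117  0.06352412] yaw_y -11.24 0.1569851227031448 toolF [-5.11 -1.93 -1.88] toolM [ 0.023 -0.842 -0.159]
```

View pics/p3.png

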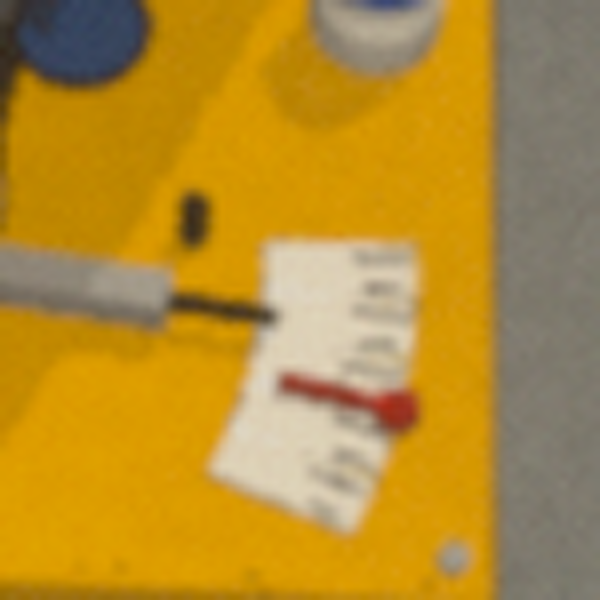

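Pointer tip is now at crop (275,317) and the index's inner end is at (283,382).

```bash
cat >> h.py <<'E'
def needle(i):
    """needle centre line: dark pixels, darkness-weighted, in arm-polar angle at z=.042; last ones near the tip"""
    g=cv2.cvtColor(cv2.imread(f"pics/scene{i}.png"),cv2.COLOR_BGR2GRAY).astype(float)
    out=[]
    for u in range(292,309):
        col=g[228:262,u]; b=np.median(col); w=np.clip(0.72*b-col,0,None); w[(col>75)]=0
        if w.sum()>10: out.append((u,(w*(np.arange(228,262))).sum()/w.sum()))
    return [(u,round(v,1),*ang(u,v)) for u,v in out]
E
python3 - <<'E'
from h import *
for i in (2,3):
    print(i,*[tuple(map(float,t)) for t in needle(i)],sep='\n')
print(ang(*cp('scene',272,317,(270,200),8)))
E
```

```text
2
(293.0, 230.0, -1.64, 124.2)
(294.0, 229.9, -1.73, 126.4)
(295.0, 232.0, 0.62, 128.7)
(296.0, 232.0, 0.56, 130.9)
(297.0, 232.0, 0.5, 133.1)
(298.0, 232.0, 0.44, 135.3)
(299.0, 232.5, 0.9, 137.6)
(300.0, 232.5, 0.82, 139.8)
(301.0, 232.5, 0.8, 142.0)
(302.0, 232.5, 0.75, 144.2)
(303.0, 233.0, 1.17, 146.4)
3
(292.0, 237.5, 7.2, 123.6)
(293.0, 232.6, 1.44, 124.4)
(294.0, 232.3, 1.03, 126.6)
(295.0, 238.0, 7.26, 130.3)
(296.0, 238.0, 7.09, 132.4)
(297.0, 238.0, 6.93, 134.6)
(298.0, 238.4, 7.2, 136.9)
(299.0, 238.5, 7.12, 139.1)
(300.0, 238.5, 7.0, 141.2)
(301.0, 239.0, 7.31, 143.6)
(302.0, 239.0, 7.15, 145.7)
(np.float64(7.1), np.float64(149.1))
```

```bash
python3 - <<'E'
from h import *
for i in (0,1): print(i,[float(t[2]) for t in needle(i)])
E
```

```text
0 [-0.91, -1.72, -1.78, -0.43, 0.03, -0.05, 0.44, -0.08, -0.16, -0.19, 0.23, 0.18]
1 [-0.37, -1.67, -1.78, -0.03, -0.03, -0.06, -0.05, -0.06, -0.12, 0.28, 0.23, 0.18]
```

Call:
{"op": "play_rows", "data": {
  "fingers": [255, 255, 255, 255, 255, 255, 255, 255],
  "linear": [
    [0, 0, 0],
    [0, 0, 0],
    [0, 0, 0],
    [0, 0, 0],
    [0, 0, 0],
    [0, 0, 0],
    [0, 0, 0],
    [0, 0, 0]
  ],
  "rot": [
    [0, 0, 4],
    [0, 0, 8],
    [0, 0, 12],
    [0, 0, 16],
    [0, 0, 20],
    [0, 0, 24],
    [0, 0, 24],
    [0, 0, 24]
  ]
}}

```text
time_s: 6.7
position: [0.5633, -0.005, 0.0635]
tcp_rot: [[0.577, 0.817, -0.001], [0.817, -0.577, -0.001], [-0.001, -0.0, -1.0]]
force: [-2.9, -4.7, 1.7]
opening: 0.159
```

```bash
python3 - <<'E'
from h import *
look(4)
print(*[tuple(map(float,t)) for t in needle(4)],sep='\n')
E
```

```text
t 6.75 [ 0.56336452 -0.00499304  0.06355327] yaw_y -35.25 0.16018228823385677 toolF [-5.31  1.18 -0.85] toolM [-0.235 -0.887 -0.066]
(292.0, 241.0, 11.16, 125.3)
(293.0, 234.2, 3.28, 124.7)
(294.0, 232.4, 1.16, 126.6)
(295.0, 242.0, 11.52, 132.2)
(296.0, 242.4, 11.73, 134.6)
(297.0, 242.5, 11.52, 136.7)
(298.0, 243.0, 11.83, 139.1)
(299.0, 243.0, 11.61, 141.2)
(300.0, 243.0, 11.39, 143.3)
(301.0, 243.0, 11.17, 145.4)
```

View pics/p4.png

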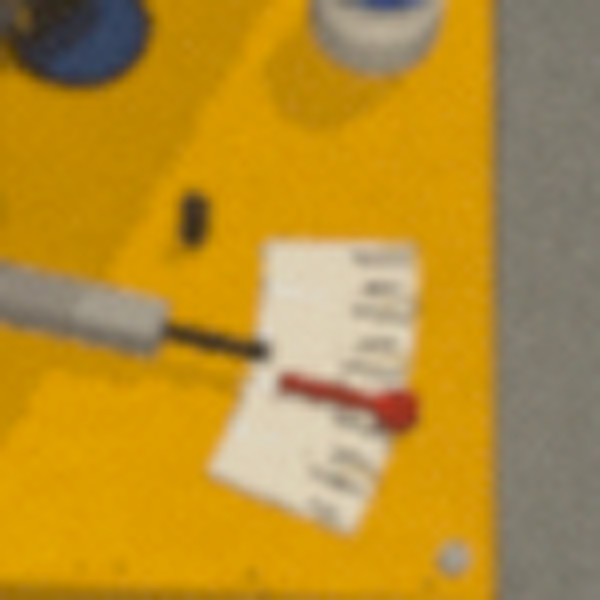

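The pointer tip is at crop (265,351), at about 11.4° with the index at about 13°. I'll check the parallax-free top view before the final bit.

```bash
python3 - <<'E'
from h import *
im=capture("top"); cv2.imwrite("pics/top4.png",im[:,:,::-1]); crop(im,215,290,170,230,8,"pics/tp4.png")
E
```

```text
(no output)
```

View pics/tp4.png

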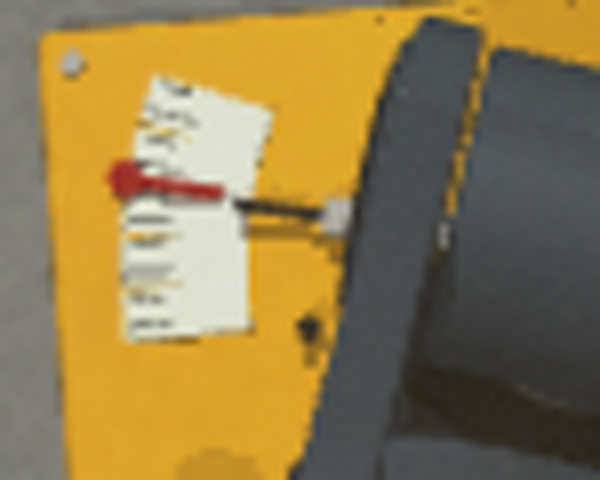

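In the top view the pointer tip is at crop (237,203), and the index line through (125,180) and (222,192) passes about 9 crop px, roughly 3 mm, ahead of it.

```bash
cat >> h.py <<'E'
def topang(f):
    I=cv2.imread(f); g=cv2.cvtColor(I,cv2.COLOR_BGR2GRAY).astype(float); hsv=cv2.cvtColor(I,cv2.COLOR_BGR2HSV)
    A=[];B=[]
    for u in range(244,255):
        col=g[186:212,u]; k=int(np.argmin(col)); sl=slice(max(k-2,0),k+3); w=np.clip(125-col[sl],0,None); v=(w*np.arange(186,212)[sl]).sum()/w.sum()
        A.append((u,round(v,2))+tuple(map(float,ang(u,v,.042,'top'))))
    for u in range(229,243):
        c=I[180:205,u].astype(float); w=np.clip(c[:,2]-c[:,1]-45,0,None)
        if w.sum()>40:
            v=(w*np.arange(180,205)).sum()/w.sum(); B.append((u,round(v,2))+tuple(map(float,ang(u,v,.039,'top'))))
    return A,B
E
python3 - <<'E'
from h import *
A,B=topang('pics/top4.png'); print(*A,sep='\n'); print(*B,sep='\n')
E
```

```text
(244, np.float64(195.0), 12.13, 149.0)
(245, np.float64(195.33), 11.92, 146.3)
(246, np.float64(195.39), 12.01, 143.6)
(247, np.float64(195.42), 12.12, 141.0)
(248, np.float64(195.71), 11.94, 138.3)
(249, np.float64(195.85), 11.93, 135.6)
(250, np.float64(195.91), 12.02, 132.9)
(251, np.float64(196.16), 11.88, 130.2)
(252, np.float64(196.39), 11.77, 127.5)
(253, np.float64(210.31), -5.07, 125.5)
(254, np.float64(196.33), 12.16, 122.3)
(229, np.float64(191.26), 13.58, 190.1)
(230, np.float64(189.72), 14.94, 188.2)
(231, np.float64(189.64), 15.16, 185.7)
(232, np.float64(189.97), 15.04, 182.9)
(233, np.float64(192.06), 13.44, 179.3)
(234, np.float64(192.45), 13.25, 176.5)
(235, np.float64(192.51), 13.33, 173.8)
(236, np.float64(192.76), 13.25, 171.1)
(237, np.float64(193.0), 13.17, 168.4)
(238, np.float64(193.02), 13.3, 165.8)
(239, np.float64(193.26), 13.22, 163.0)
(240, np.float64(192.33), 14.24, 160.8)
(241, np.float64(192.36), 14.37, 158.2)
(242, np.float64(190.75), 16.1, 156.4)
```

Call:
{"op": "play_rows", "data": {
  "fingers": [255, 255, 255, 255, 255],
  "linear": [
    [0, 0, 0],
    [0, 0, 0],
    [0, 0, 0],
    [0, 0, 0],
    [0, 0, 0]
  ],
  "rot": [
    [0, 0, 3],
    [0, 0, 5],
    [0, 0, 7],
    [0, 0, 7],
    [0, 0, 7]
  ]
}}

```text
time_s: 7.3
position: [0.5634, -0.0049, 0.0636]
tcp_rot: [[0.672, 0.741, -0.001], [0.741, -0.672, -0.001], [-0.001, -0.0, -1.0]]
force: [-2.7, -4.4, 1.5]
opening: 0.158
```

```bash
python3 - <<'E'
from h import *
look(5)
print([float(t[2]) for t in needle(5)])
im=capture("top"); cv2.imwrite("pics/top5.png",im[:,:,::-1]); crop(im,215,290,170,230,8,"pics/tp5.png")
A,B=topang('pics/top5.png'); print([a[2] for a in A]); print([a[2] for a in B])
E
```

```text
t 7.35 [ 0.56336042 -0.00494569  0.06355732] yaw_y -42.2 0.15672463302014036 toolF [-5.31  1.97 -2.31] toolM [-0.291 -0.81  -0.252]
[12.79, 3.69, 1.66, 12.55, 12.31, 12.56, 12.82, 12.58, 12.34, 13.05]
[13.14, 13.01, 13.11, 13.15, 12.97, 13.19, 13.16, 13.03, 12.87, -5.09, -5.44]
[13.57, 14.88, 15.13, 15.0, 13.46, 13.26, 13.35, 13.26, 13.17, 13.31, 13.22, 14.11, 14.35, 16.14]
```

View pics/tp5.png

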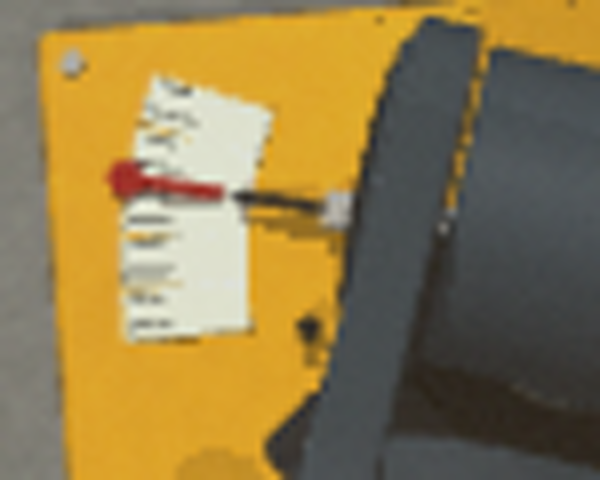

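View pics/p5.png

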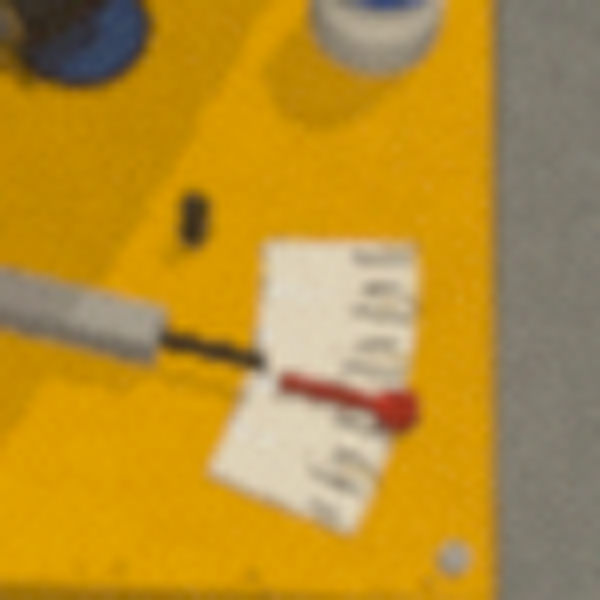

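Top view: pointer 13.1° against index 13.25°, with the needle end at crop (235,196) nearly on the index line (about 194), so it is about 0.5 mm short. I'll nudge 1.5° more, then release and rise.

Call:
{"op": "play_rows", "data": {
  "fingers": [255, 255, 255, 220, 190, 160, 130, 120, 110, 110],
  "linear": [
    [0, 0, 0],
    [0, 0, 0],
    [0, 0, 0],
    [0, 0, 0],
    [0, 0, 0],
    [0, 0, 0],
    [0, 0, 0],
    [0, 0, 0],
    [0, 0, 0],
    [0, 0, 0]
  ],
  "rot": [
    [0, 0, 1],
    [0, 0, 1.5],
    [0, 0, 1.5],
    [0, 0, 1.5],
    [0, 0, 1.5],
    [0, 0, 1.5],
    [0, 0, 1.5],
    [0, 0, 1.5],
    [0, 0, 1.5],
    [0, 0, 1.5]
  ]
}}

```text
time_s: 8.4
position: [0.5639, -0.0044, 0.0635]
tcp_rot: [[0.693, 0.721, 0.0], [0.721, -0.693, 0.0], [0.0, -0.0, -1.0]]
force: [-0.5, 0.3, 0.1]
opening: 0.55
```

```bash
python3 - <<'E'
from h import *
look(6)
print([float(t[2]) for t in needle(6)])
im=capture("top"); cv2.imwrite("pics/top6.png",im[:,:,::-1]); crop(im,215,290,170,230,8,"pics/tp6.png")
A,B=topang('pics/top6.png'); print([a[2] for a in A]); print([a[2] for a in B])
E
```

```text
t 8.45 [ 0.56391297 -0.00444383  0.06353345] yaw_y -43.88 0.5548589804804827 toolF [ 0.24  0.2  -0.42] toolM [-0.042  0.003  0.004]
[12.81, 1.96, 1.19, 12.55, 12.82, 13.06, 12.82, 12.58, 12.82, 13.05]
[13.14, 13.27, 13.1, 13.19, 13.4, 13.22, 13.36, 13.27, 13.08, -5.07, 13.27]
[13.5, 14.97, 15.18, 15.05, 13.72, 13.25, 13.35, 13.25, 13.17, 13.31, 13.23, 13.99, 14.49, 16.21]
```

View pics/tp6.png

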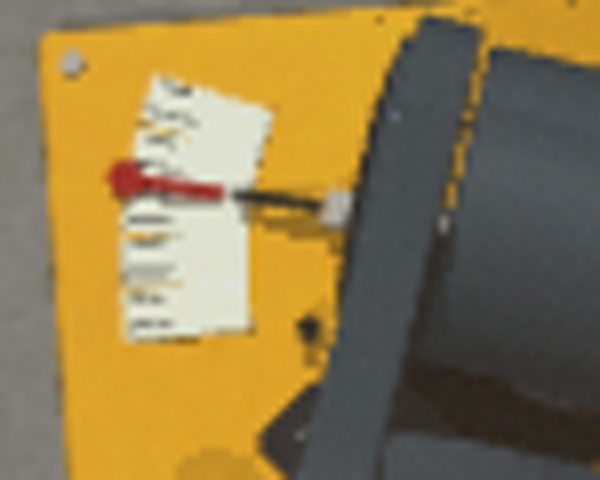

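The released pointer holds at 13.2° against the index's 13.25° in the top view, so they are collinear. Next I'll rise and plan the lock lever push.

Call:
{"op": "play_rows", "data": {
  "fingers": [110, 110, 110, 255, 255],
  "linear": [
    [0, 0, -30],
    [0, 0, -70],
    [0, 0, -100],
    [0, 0, -100],
    [0, 0, -100]
  ],
  "rot": [
    [0, 0, 0],
    [0, 0, 0],
    [0, 0, 0],
    [0, 0, 0],
    [0, 0, 0]
  ]
}}

```text
time_s: 9.0
position: [0.564, -0.0045, 0.1641]
tcp_rot: [[0.693, 0.721, 0.001], [0.721, -0.693, -0.0], [0.001, 0.001, -1.0]]
force: [-1.1, 0.5, -0.7]
opening: 0.459
```

```bash
cat >> h.py <<'E'
A=d2w(.02,-.14)
def tcp(phi,off,z,r=.062):
    a=np.radians(phi)+TH; u=np.array([np.cos(a),np.sin(a)]); t=np.array([np.sin(a),-np.cos(a)])
    p=A+r*u+off*t; return [*p,z], np.degrees(np.arctan2(t[1],t[0]))-90
E
python3 - <<'E'
from h import *
im=capture("scene"); cv2.imwrite("pics/scene7.png",im[:,:,::-1]); crop(im,150,345,175,290,4,"pics/s7c.png")
im=capture("top"); cv2.imwrite("pics/top7.png",im[:,:,::-1]); crop(im,210,375,150,265,4,"pics/t7c.png")
s=bot.read_state(); print(s['time_s'],s['position'],s['joint_positions'].round(1))
p,y=tcp(200.7,-.030,.16); print(p,y,rel(p,y))
E
```

```text
9.1 [ 0.56274453 -0.00431263  0.16240298] [-11.8  30.   94.4  -0.   55.7  32.1]
[np.float64(0.5542363164982181), np.float64(-0.19697329853252452), 0.16] 26.197587725907866 (array([-144.76,  127.42,    2.32]), array([-1.600e-01, -1.000e-02, -7.008e+01]))
```

View pics/s7c.png

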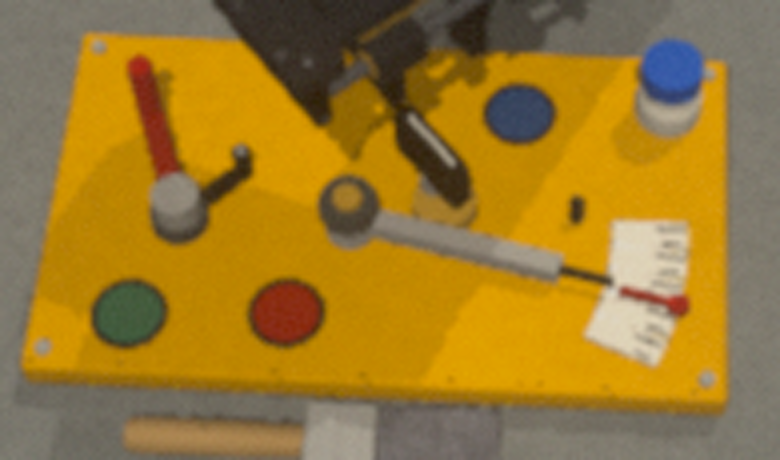

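View pics/t7c.png

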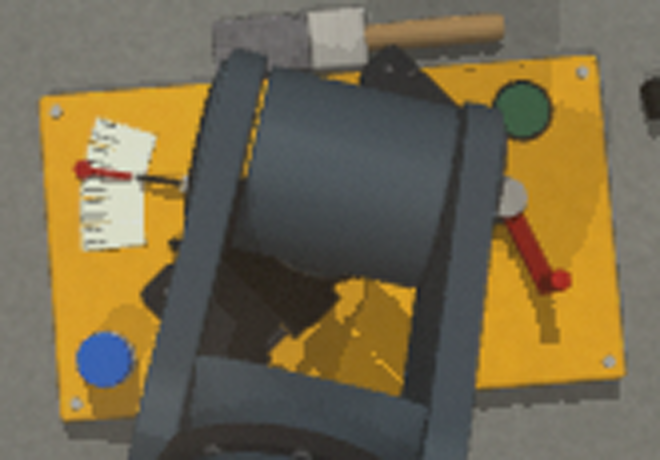

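The knob is free and the pointer needle (scene crop 560-610, 270-283) points at the index. The lever is still open, with its post at scene crop (139,66). I'll move behind the post.

Call:
{"op": "play_rows", "data": {
  "fingers": [255, 255, 255, 255, 255, 255, 255, 255, 255, 255, 255, 255],
  "linear": [
    [-45, 40, 0],
    [-90, 80, 0],
    [-130, 115, 0],
    [-145, 127, 0],
    [-145, 127, 0],
    [-145, 127, 0],
    [-145, 127, 0],
    [-145, 127, 0],
    [-145, 127, 0],
    [-145, 127, 0],
    [-145, 127, 0],
    [-145, 127, 0]
  ],
  "rot": [
    [0, 0, -8],
    [0, 0, -16],
    [0, 0, -24],
    [0, 0, -32],
    [0, 0, -40],
    [0, 0, -48],
    [0, 0, -56],
    [0, 0, -64],
    [0, 0, -70],
    [0, 0, -70],
    [0, 0, -70],
    [0, 0, -70]
  ]
}}

```text
time_s: 10.3
position: [0.5545, -0.1968, 0.1628]
tcp_rot: [[-0.439, 0.899, -0.001], [0.899, 0.439, 0.001], [0.001, -0.001, -1.0]]
force: [0.6, 0.0, -0.7]
opening: 0.007
```

```bash
python3 - <<'E'
from h import *
s=bot.read_state(); print(s['time_s'],s['position'],s['joint_positions'].round(1),s['opening'],s['force'])
p,y=tcp(200.7,-.030,.063); print(p,y,rel(p,y))
E
```

```text
10.3 [ 0.55454699 -0.19683332  0.16279467] [-30.4  31.7  90.7   0.   57.7 -56.5] 0.006836771912256302 [ 0.58639797  0.00749133 -0.71396306]
[np.float64(0.5542363164982181), np.float64(-0.19697329853252452), 0.063] 26.197587725907866 (array([-0.11, -0.26, 99.79]), array([-0.04, -0.07, -0.16]))
```

Call:
{"op": "play_rows", "data": {
  "fingers": [255, 255, 255, 255, 255, 255],
  "linear": [
    [0, 0, 35],
    [0, 0, 70],
    [0, 0, 90],
    [0, 0, 100],
    [0, 0, 100],
    [0, 0, 100]
  ],
  "rot": [
    [0, 0, 0],
    [0, 0, 0],
    [0, 0, 0],
    [0, 0, 0],
    [0, 0, 0],
    [0, 0, 0]
  ]
}}

```text
time_s: 10.9
position: [0.5556, -0.1974, 0.0642]
tcp_rot: [[-0.44, 0.898, 0.001], [0.898, 0.44, -0.001], [-0.001, 0.001, -1.0]]
force: [0.4, 0.4, -0.6]
opening: 0.005
```

```bash
python3 - <<'E'
from h import *
for n in("scene","top"):
    im=capture(n); cv2.imwrite(f"pics/{n}8.png",im[:,:,::-1])
    crop(im,*((150,345,175,290) if n=='scene' else (210,375,150,265)),4,f"pics/{n}8c.png")
s=bot.read_state(); print(s['time_s'],s['position'],s['opening'],s['force'])
# arc rows relative to current pose: phi from 200.7 with contact offset
R=s['tcp_rot']
for phi in (200.7,196,191,186,181,176,171,166,161,157):
    p,y=tcp(phi,-.018,.063); print(phi,rel(p,y,s))
E
```

```text
11.0 [ 0.55588107 -0.19760872  0.06487995] 0.0030227138397799723 [0.38328609 0.20431579 0.06657128]
200.7 (array([13.3 , -1.22,  1.85]), array([ 0.09,  0.13, -0.09]))
196 (array([18.44, -2.49,  1.83]), array([0.09, 0.13, 4.61]))
191 (array([24.  , -3.38,  1.82]), array([0.1 , 0.13, 9.61]))
186 (array([29.62, -3.78,  1.81]), array([ 0.1 ,  0.12, 14.61]))
181 (array([35.25, -3.69,  1.79]), array([ 0.11,  0.12, 19.61]))
176 (array([40.85, -3.11,  1.78]), array([ 0.11,  0.11, 24.61]))
171 (array([46.38, -2.04,  1.77]), array([ 0.12,  0.11, 29.61]))
166 (array([51.8 , -0.5 ,  1.76]), array([ 0.12,  0.1 , 34.61]))
161 (array([57.06,  1.51,  1.75]), array([ 0.13,  0.1 , 39.61]))
157 (array([61.13,  3.45,  1.74]), array([ 0.13,  0.09, 43.61]))
```

View pics/scene8c.png

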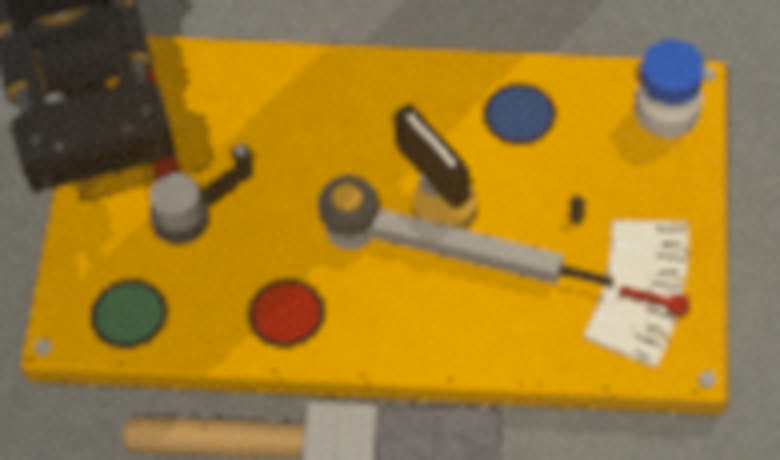

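View pics/top8c.png

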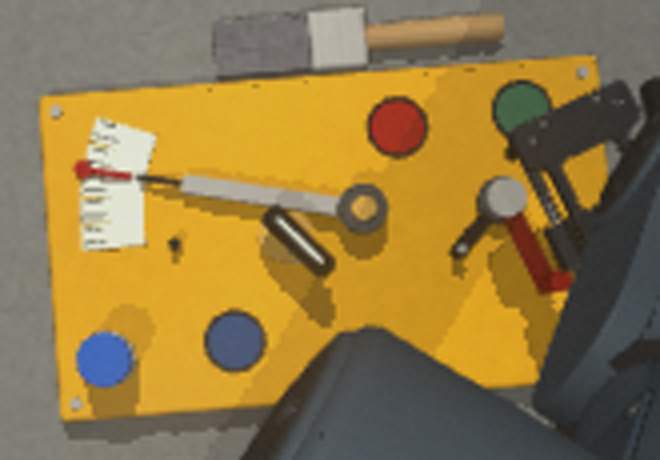

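Call:
{"op": "play_rows", "data": {
  "fingers": [255, 255, 255, 255, 255, 255, 255, 255, 255, 255, 255, 255, 255, 255, 255, 255, 255, 255, 255, 255],
  "linear": [
    [4, 0, 0],
    [8, 0, 0],
    [10, 0, 0],
    [12, 0, 0],
    [14.6, -0.6, 0],
    [17.2, -1.3, 0],
    [20, -1.8, 0],
    [22.8, -2.2, 0],
    [25.6, -2.4, 0],
    [28.4, -2.6, 0],
    [31.2, -2.6, 0],
    [34, -2.5, 0],
    [36.8, -2.2, 0],
    [39.6, -1.9, 0],
    [42.4, -1.4, 0],
    [45.2, -0.8, 0],
    [47.9, 0, 0],
    [50.6, 0.7, 0],
    [50.6, 0.7, 0],
    [50.6, 0.7, 0]
  ],
  "rot": [
    [0, 0, 0],
    [0, 0, 0],
    [0, 0, 0],
    [0, 0, 0],
    [0, 0, 2.3],
    [0, 0, 4.6],
    [0, 0, 7.1],
    [0, 0, 9.6],
    [0, 0, 12.1],
    [0, 0, 14.6],
    [0, 0, 17.1],
    [0, 0, 19.6],
    [0, 0, 22.1],
    [0, 0, 24.6],
    [0, 0, 27.1],
    [0, 0, 29.6],
    [0, 0, 32.1],
    [0, 0, 34.6],
    [0, 0, 34.6],
    [0, 0, 34.6]
  ]
}}

```text
time_s: 13.0
position: [0.5334, -0.1533, 0.0638]
tcp_rot: [[0.146, 0.989, 0.001], [0.989, -0.146, -0.003], [-0.003, 0.001, -1.0]]
force: [-1.6, -5.2, 0.6]
opening: 0.006
```

```bash
cat >> h.py <<'E'
def st():
    s=bot.read_state(); R=s['tcp_rot']; p=s['position'][:2]
    print('t',s['time_s'],s['position'].round(4),'toolF',(R.T@s['force']).round(2),'yaw_y',np.degrees(np.arctan2(R[1][1],R[0][1])).round(2)); return s
E
python3 - <<'E'
from h import *
s=st()
for n in("scene","top"):
    im=capture(n); cv2.imwrite(f"pics/{n}9.png",im[:,:,::-1])
    crop(im,*((150,345,175,290) if n=='scene' else (210,375,150,265)),4,f"pics/{n}9c.png")
st()
for phi in (166,164,162,160,158,156,154,152,150,148):
    p,y=tcp(phi,-.018,.063); print(phi,rel(p,y))
E
```

```text
t 13.0 [ 0.5334 -0.1533  0.0638] toolF [-5.39 -0.81 -0.55] yaw_y -8.4
t 13.1 [ 0.5334 -0.1533  0.0638] toolF [-5.69 -0.9  -0.9 ] yaw_y -8.4
166 (array([ 1.87, -1.04,  0.82]), array([0.06, 0.19, 0.1 ]))
164 (array([ 4.04, -1.62,  0.81]), array([0.06, 0.18, 2.1 ]))
162 (array([ 6.24, -2.14,  0.8 ]), array([0.07, 0.18, 4.1 ]))
160 (array([ 8.45, -2.57,  0.79]), array([0.07, 0.18, 6.1 ]))
158 (array([10.67, -2.92,  0.79]), array([0.07, 0.18, 8.1 ]))
156 (array([12.91, -3.2 ,  0.78]), array([ 0.08,  0.18, 10.1 ]))
154 (array([15.16, -3.4 ,  0.77]), array([ 0.08,  0.18, 12.1 ]))
152 (array([17.41, -3.52,  0.76]), array([ 0.08,  0.18, 14.1 ]))
150 (array([19.66, -3.57,  0.76]), array([ 0.09,  0.18, 16.1 ]))
148 (array([21.91, -3.53,  0.75]), array([ 0.09,  0.17, 18.1 ]))
```

View pics/scene9c.png

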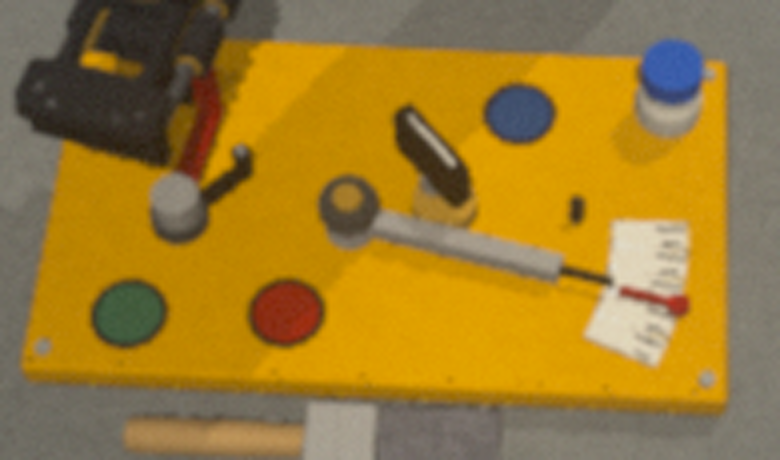

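View pics/top9c.png

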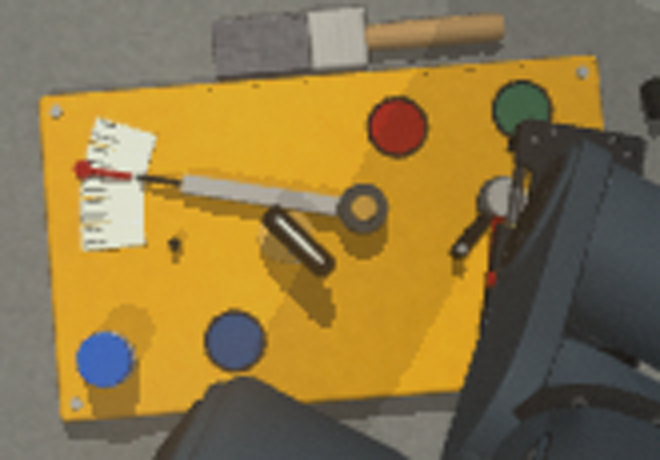

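The post has swung to scene crop (207,78) and top crop (491,281), with a contact force of about 6 N (lever friction).

```bash
python3 - <<'E'
from h import *
for n,e in(('scene',(207,78)),('top',(491,281))):
    d=w2d(onz(n,*cp(n,*e),.096))-np.array([.02,-.14]); print(np.degrees(np.arctan2(d[1],d[0]))%360,np.hypot(*d))
p=tri(cp('scene',207,78),cp('top',491,281)); d=w2d(p)-np.array([.02,-.14]); print(p,np.degrees(np.arctan2(d[1],d[0]))%360,np.hypot(*d))
s=bot.read_state(); d=w2d(s['position'])-np.array([.02,-.14]); print('tcp polar',np.degrees(np.arctan2(d[1],d[0]))%360,np.hypot(*d))
A_,B_=topang('pics/top9.png'); print([a[2] for a in A_]); print([a[2] for a in B_])
E
```

```text
162.13613884810943 0.054245213662294144
158.5107035477491 0.05831138374164474
[ 0.54110159 -0.12964731  0.09214234] 161.28859284599636 0.0570318393464161
tcp polar 184.0473489135777 0.0641139734007989
[13.14, 13.28, 13.12, 13.18, 13.4, 13.2, 13.34, 13.34, 13.13, -5.06, 13.25]
[13.53, 14.95, 15.24, 15.13, 13.61, 13.24, 13.34, 13.26, 13.17, 13.31, 13.22, 14.13, 14.4, 16.3]
```

Call:
{"op": "play_rows", "data": {
  "fingers": [255, 255, 255, 255, 255, 255, 255, 255, 255, 255],
  "linear": [
    [1.1, -0.3, 0],
    [2.2, -0.6, 0],
    [3.3, -0.9, 0],
    [4.4, -1.1, 0],
    [5.5, -1.3, 0],
    [6.6, -1.5, 0],
    [7.7, -1.7, 0],
    [8.8, -1.9, 0],
    [8.8, -1.9, 0],
    [8.8, -1.9, 0]
  ],
  "rot": [
    [0, 0, 1],
    [0, 0, 2],
    [0, 0, 3],
    [0, 0, 4],
    [0, 0, 5],
    [0, 0, 6],
    [0, 0, 7],
    [0, 0, 8],
    [0, 0, 8],
    [0, 0, 8]
  ]
}}

```text
time_s: 14.1
position: [0.5325, -0.1443, 0.0638]
tcp_rot: [[0.282, 0.959, -0.0], [0.959, -0.282, -0.003], [-0.003, 0.001, -1.0]]
force: [-2.7, -5.9, 1.0]
opening: 0.006
```

```bash
python3 - <<'E'
from h import *
s=st()
im=capture('scene'); cv2.imwrite(f"pics/scene10.png",im[:,:,::-1]); crop(im,150,250,175,250,6,f"pics/s10c.png")
for phi in (158,156,154,152,150,148):
    p,y=tcp(phi,-.018,.063); print(phi,rel(p,y))
E
```

```text
t 14.1 [ 0.5325 -0.1443  0.0638] toolF [-6.41 -0.94 -1.  ] yaw_y -16.4
158 (array([ 1.79, -0.97,  0.81]), array([0.05, 0.18, 0.11]))
156 (array([ 3.97, -1.56,  0.8 ]), array([0.05, 0.18, 2.11]))
154 (array([ 6.16, -2.07,  0.79]), array([0.05, 0.18, 4.11]))
152 (array([ 8.37, -2.5 ,  0.78]), array([0.06, 0.18, 6.11]))
150 (array([10.6 , -2.86,  0.78]), array([0.06, 0.18, 8.11]))
148 (array([12.83, -3.14,  0.77]), array([ 0.06,  0.18, 10.11]))
```

View pics/s10c.png

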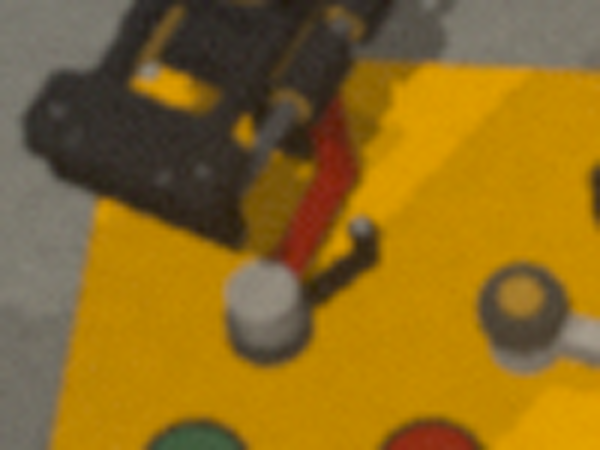

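The lever bar (about 290-350, 170-270) is nearing the pin (362,228) but still clear of it. Force is 6.5 N, which is friction only. Now small steps.

Call:
{"op": "play_rows", "data": {
  "fingers": [255, 255, 255, 255, 255, 255],
  "linear": [
    [0.7, -0.2, 0],
    [1.4, -0.4, 0],
    [2.2, -0.6, 0],
    [3.3, -0.9, 0],
    [3.3, -0.9, 0],
    [3.3, -0.9, 0]
  ],
  "rot": [
    [0, 0, 0.7],
    [0, 0, 1.4],
    [0, 0, 2],
    [0, 0, 3],
    [0, 0, 3],
    [0, 0, 3]
  ]
}}

```text
time_s: 14.75
position: [0.5325, -0.1409, 0.0638]
tcp_rot: [[0.332, 0.943, -0.0], [0.943, -0.332, -0.003], [-0.003, 0.001, -1.0]]
force: [-2.8, -5.6, 0.4]
opening: 0.005
```

```bash
python3 - <<'E'
from h import *
s=st()
E
```

```text
t 14.75 [ 0.5325 -0.1409  0.0638] toolF [-6.23 -0.83 -0.38] yaw_y -19.4
```

Call:
{"op": "play_rows", "data": {
  "fingers": [255, 255, 255, 255, 255],
  "linear": [
    [0.7, -0.2, 0],
    [1.4, -0.4, 0],
    [2.2, -0.6, 0],
    [2.2, -0.6, 0],
    [2.2, -0.6, 0]
  ],
  "rot": [
    [0, 0, 0.7],
    [0, 0, 1.4],
    [0, 0, 2],
    [0, 0, 2],
    [0, 0, 2]
  ]
}}

```text
time_s: 15.25
position: [0.5326, -0.1386, 0.0638]
tcp_rot: [[0.365, 0.931, -0.0], [0.931, -0.365, -0.003], [-0.003, 0.001, -1.0]]
force: [-3.5, -6.6, 0.4]
opening: 0.005
```

Call:
{"op": "play_rows", "data": {
  "fingers": [255, 255, 255, 255, 255],
  "linear": [
    [0.4, -0.1, 0],
    [0.8, -0.2, 0],
    [1.1, -0.3, 0],
    [1.1, -0.3, 0],
    [1.1, -0.3, 0]
  ],
  "rot": [
    [0, 0, 0.3],
    [0, 0, 0.7],
    [0, 0, 1],
    [0, 0, 1],
    [0, 0, 1]
  ]
}}

```text
time_s: 15.75
position: [0.5327, -0.1374, 0.0638]
tcp_rot: [[0.381, 0.925, -0.001], [0.925, -0.381, -0.003], [-0.003, 0.001, -1.0]]
force: [-2.3, -6.7, 0.4]
opening: 0.004
```

Call:
{"op": "play_rows", "data": {
  "fingers": [255, 255, 255, 255, 255],
  "linear": [
    [0.4, -0.1, 0],
    [0.8, -0.2, 0],
    [1.1, -0.3, 0],
    [1.1, -0.3, 0],
    [1.1, -0.3, 0]
  ],
  "rot": [
    [0, 0, 0.3],
    [0, 0, 0.7],
    [0, 0, 1],
    [0, 0, 1],
    [0, 0, 1]
  ]
}}

```text
time_s: 16.25
position: [0.5327, -0.1363, 0.0638]
tcp_rot: [[0.397, 0.918, -0.001], [0.918, -0.397, -0.003], [-0.003, 0.001, -1.0]]
force: [-2.8, -5.5, -0.1]
opening: 0.005
```

Call:
{"op": "play_rows", "data": {
  "fingers": [255, 255, 255, 255, 255],
  "linear": [
    [0.4, -0.1, 0],
    [0.8, -0.2, 0],
    [1.1, -0.3, 0],
    [1.1, -0.3, 0],
    [1.1, -0.3, 0]
  ],
  "rot": [
    [0, 0, 0.3],
    [0, 0, 0.7],
    [0, 0, 1],
    [0, 0, 1],
    [0, 0, 1]
  ]
}}

```text
time_s: 16.75
position: [0.5329, -0.1351, 0.0638]
tcp_rot: [[0.413, 0.911, -0.001], [0.911, -0.413, -0.003], [-0.003, 0.001, -1.0]]
force: [-2.5, -5.6, 0.8]
opening: 0.006
```

```bash
python3 - <<'E'
from h import *
s=st()
im=capture('scene'); cv2.imwrite(f"pics/scene11.png",im[:,:,::-1]); crop(im,150,250,175,250,6,f"pics/s11c.png")
E
```

```text
t 16.75 [ 0.5329 -0.1351  0.0638] toolF [-6.09  0.03 -0.81] yaw_y -24.4
```

View pics/s11c.png

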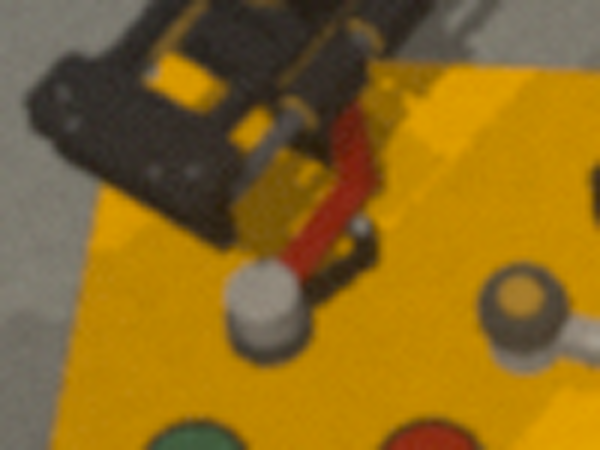

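The bar's edge is now just short of the pin head (360,226). Force is still friction only, so I'll continue with fine steps.

Call:
{"op": "play_rows", "data": {
  "fingers": [255, 255, 255, 255],
  "linear": [
    [0.4, -0.1, 0],
    [0.8, -0.2, 0],
    [0.8, -0.2, 0],
    [0.8, -0.2, 0]
  ],
  "rot": [
    [0, 0, 0.3],
    [0, 0, 0.7],
    [0, 0, 0.7],
    [0, 0, 0.7]
  ]
}}

```text
time_s: 17.2
position: [0.533, -0.1343, 0.0638]
tcp_rot: [[0.424, 0.906, -0.001], [0.906, -0.424, -0.003], [-0.003, 0.0, -1.0]]
force: [-3.1, -6.0, 0.9]
opening: 0.004
```

Call:
{"op": "play_rows", "data": {
  "fingers": [255, 255, 255, 255],
  "linear": [
    [0.4, -0.1, 0],
    [0.8, -0.2, 0],
    [0.8, -0.2, 0],
    [0.8, -0.2, 0]
  ],
  "rot": [
    [0, 0, 0.3],
    [0, 0, 0.7],
    [0, 0, 0.7],
    [0, 0, 0.7]
  ]
}}

```text
time_s: 17.6
position: [0.5331, -0.1335, 0.0638]
tcp_rot: [[0.435, 0.9, -0.001], [0.9, -0.435, -0.003], [-0.003, 0.0, -1.0]]
force: [-3.2, -6.8, 2.6]
opening: 0.003
```

Call:
{"op": "play_rows", "data": {
  "fingers": [255, 255, 255, 255],
  "linear": [
    [0.4, -0.1, 0],
    [0.8, -0.2, 0],
    [0.8, -0.2, 0],
    [0.8, -0.2, 0]
  ],
  "rot": [
    [0, 0, 0.3],
    [0, 0, 0.7],
    [0, 0, 0.7],
    [0, 0, 0.7]
  ]
}}

```text
time_s: 18.0
position: [0.5332, -0.1326, 0.0638]
tcp_rot: [[0.446, 0.895, -0.001], [0.895, -0.446, -0.003], [-0.003, 0.0, -1.0]]
force: [-2.8, -7.1, 1.2]
opening: 0.004
```

Call:
{"op": "play_rows", "data": {
  "fingers": [255, 255, 255, 255],
  "linear": [
    [0.4, -0.1, 0],
    [0.8, -0.2, 0],
    [0.8, -0.2, 0],
    [0.8, -0.2, 0]
  ],
  "rot": [
    [0, 0, 0.3],
    [0, 0, 0.7],
    [0, 0, 0.7],
    [0, 0, 0.7]
  ]
}}

```text
time_s: 18.4
position: [0.5334, -0.1318, 0.0638]
tcp_rot: [[0.457, 0.889, -0.001], [0.889, -0.457, -0.003], [-0.003, 0.0, -1.0]]
force: [-2.8, -6.3, 1.4]
opening: 0.009
```

Call:
{"op": "play_rows", "data": {
  "fingers": [255, 255, 255, 255],
  "linear": [
    [0.4, -0.1, 0],
    [0.8, -0.2, 0],
    [0.8, -0.2, 0],
    [0.8, -0.2, 0]
  ],
  "rot": [
    [0, 0, 0.3],
    [0, 0, 0.7],
    [0, 0, 0.7],
    [0, 0, 0.7]
  ]
}}

```text
time_s: 18.8
position: [0.5335, -0.1311, 0.0637]
tcp_rot: [[0.468, 0.884, -0.001], [0.884, -0.468, -0.003], [-0.003, 0.0, -1.0]]
force: [-3.3, -6.7, 1.8]
opening: 0.004
```

```bash
python3 - <<'E'
from h import *
s=st()
im=capture('scene'); cv2.imwrite(f"pics/scene12.png",im[:,:,::-1]); crop(im,150,250,175,250,6,f"pics/s12c.png")
E
```

```text
t 18.8 [ 0.5335 -0.1311  0.0637] toolF [-7.49  0.19 -1.82] yaw_y -27.89
```

View pics/s12c.png

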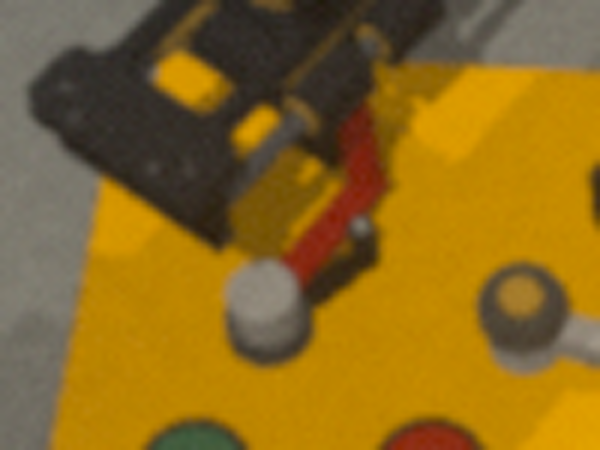

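The bar edge now appears to touch the pin head. I'll keep stepping gently and watch the force.

Call:
{"op": "play_rows", "data": {
  "fingers": [255, 255, 255, 255],
  "linear": [
    [0.4, -0.1, 0],
    [0.8, -0.2, 0],
    [0.8, -0.2, 0],
    [0.8, -0.2, 0]
  ],
  "rot": [
    [0, 0, 0.3],
    [0, 0, 0.7],
    [0, 0, 0.7],
    [0, 0, 0.7]
  ]
}}

```text
time_s: 19.25
position: [0.5335, -0.1309, 0.0638]
tcp_rot: [[0.478, 0.878, -0.002], [0.878, -0.478, -0.004], [-0.004, 0.0, -1.0]]
force: [-4.8, -9.2, 1.1]
opening: 0.008
```

Call:
{"op": "play_rows", "data": {
  "fingers": [255, 255, 255, 255],
  "linear": [
    [0.4, -0.1, 0],
    [0.8, -0.2, 0],
    [0.8, -0.2, 0],
    [0.8, -0.2, 0]
  ],
  "rot": [
    [0, 0, 0.3],
    [0, 0, 0.7],
    [0, 0, 0.7],
    [0, 0, 0.7]
  ]
}}

```text
time_s: 19.65
position: [0.5334, -0.1306, 0.0638]
tcp_rot: [[0.488, 0.873, -0.002], [0.873, -0.488, -0.005], [-0.005, 0.0, -1.0]]
force: [-5.0, -10.1, 1.4]
opening: 0.004
```

The force is rising sharply, so the lever is on the stop. I'll press on in straight steps.

Call:
{"op": "play_rows", "data": {
  "fingers": [255, 255, 255],
  "linear": [
    [0.4, 0, 0],
    [0.8, 0, 0],
    [0.8, 0, 0]
  ],
  "rot": [
    [0, 0, 0],
    [0, 0, 0],
    [0, 0, 0]
  ]
}}

```text
time_s: 19.95
position: [0.5335, -0.1305, 0.0638]
tcp_rot: [[0.488, 0.873, -0.003], [0.873, -0.488, -0.005], [-0.006, 0.0, -1.0]]
force: [-6.5, -12.3, 2.2]
opening: 0.005
```

Call:
{"op": "play_rows", "data": {
  "fingers": [255, 255, 255],
  "linear": [
    [0.4, 0, 0],
    [0.7, 0, 0],
    [0.7, 0, 0]
  ],
  "rot": [
    [0, 0, 0],
    [0, 0, 0],
    [0, 0, 0]
  ]
}}

```text
time_s: 20.25
position: [0.5335, -0.1303, 0.0638]
tcp_rot: [[0.488, 0.873, -0.004], [0.873, -0.488, -0.006], [-0.007, -0.0, -1.0]]
force: [-8.3, -13.8, 1.9]
opening: 0.005
```

```bash
python3 - <<'E'
from h import *
s=st()
E
```

```text
t 20.25 [ 0.5335 -0.1303  0.0638] toolF [-16.06  -0.52  -1.83] yaw_y -29.18
```

Call:
{"op": "play_rows", "data": {
  "fingers": [255, 255, 255, 255],
  "linear": [
    [0.4, 0, 0],
    [0.9, 0, 0],
    [0.9, 0, 0],
    [0.9, 0, 0]
  ],
  "rot": [
    [0, 0, 0],
    [0, 0, 0],
    [0, 0, 0],
    [0, 0, 0]
  ]
}}

```text
time_s: 20.65
position: [0.5336, -0.1301, 0.0638]
tcp_rot: [[0.487, 0.873, -0.004], [0.873, -0.487, -0.007], [-0.008, -0.001, -1.0]]
force: [-8.5, -16.0, 2.5]
opening: 0.008
```

Call:
{"op": "play_rows", "data": {
  "fingers": [255, 255, 255],
  "linear": [
    [0, 0, 0],
    [0, 0, 0],
    [0, 0, 0]
  ],
  "rot": [
    [0, 0, 0],
    [0, 0, 0],
    [0, 0, 0]
  ]
}}

```text
time_s: 20.95
position: [0.5336, -0.1301, 0.0638]
tcp_rot: [[0.487, 0.873, -0.004], [0.873, -0.487, -0.007], [-0.008, -0.0, -1.0]]
force: [-8.3, -16.8, 2.5]
opening: 0.002
```

Call:
{"op": "play_rows", "data": {
  "fingers": [255, 255, 255, 255],
  "linear": [
    [0, 0, 0],
    [0, 0, 0],
    [0, 0, 0],
    [0, 0, 0]
  ],
  "rot": [
    [0, 0, 0],
    [0, 0, 0],
    [0, 0, 0],
    [0, 0, 0]
  ]
}}

```text
time_s: 21.35
position: [0.5336, -0.1301, 0.0638]
tcp_rot: [[0.487, 0.873, -0.004], [0.873, -0.487, -0.007], [-0.008, -0.0, -1.0]]
force: [-9.1, -16.4, 2.4]
opening: 0.003
```

```bash
python3 - <<'E'
from h import *
s=st()
im=capture('scene'); cv2.imwrite(f"pics/scene13.png",im[:,:,::-1]); crop(im,150,250,175,250,6,f"pics/s13c.png")
E
```

```text
t 21.35 [ 0.5336 -0.1301  0.0638] toolF [-18.81   0.05  -2.24] yaw_y -29.16
```

View pics/s13c.png

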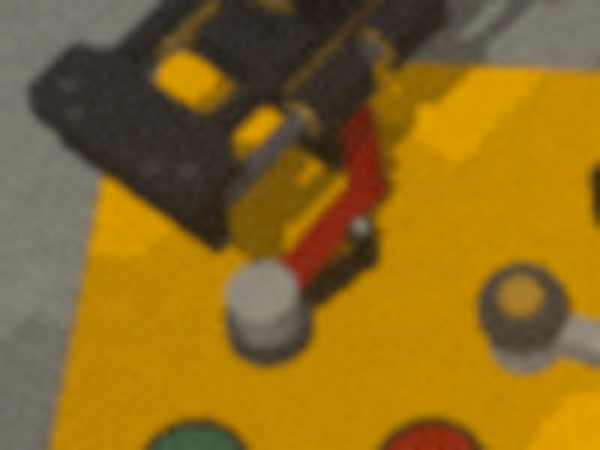

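18.5–19 N has been held for about 0.8 s, with the bar against the pin at (360,226). Now I'll back off and rise.

Call:
{"op": "play_rows", "data": {
  "fingers": [255, 255, 255, 255, 255, 255, 255, 255, 255, 255],
  "linear": [
    [-3, 0, 0],
    [-8, 0, 0],
    [-16, 0, 0],
    [-22, 0, 0],
    [-22, 0, -30],
    [-22, 0, -70],
    [-22, 0, -110],
    [-60, 0, -130],
    [-100, 0, -140],
    [-100, 0, -140]
  ],
  "rot": [
    [0, 0, 0],
    [0, 0, 0],
    [0, 0, 0],
    [0, 0, 0],
    [0, 0, 0],
    [0, 0, 0],
    [0, 0, 0],
    [0, 0, 0],
    [0, 0, 0],
    [0, 0, 0]
  ]
}}

```text
time_s: 22.4
position: [0.4863, -0.2167, 0.2056]
tcp_rot: [[0.494, 0.87, 0.003], [0.87, -0.494, -0.004], [-0.002, 0.005, -1.0]]
force: [0.3, -0.1, 0.0]
opening: 0.006
```

```bash
python3 - <<'E'
from h import *
st()
for n in("scene","top"):
    im=capture(n); cv2.imwrite(f"pics/{n}14.png",im[:,:,::-1])
    crop(im,*((150,345,175,290) if n=='scene' else (210,375,150,265)),4,f"pics/{n}14c.png")
A_,B_=topang('pics/top14.png'); print([a[2] for a in A_]); print([a[2] for a in B_]); print([float(t[2]) for t in needle(14)])
E
```

```text
t 22.4 [ 0.4863 -0.2167  0.2056] toolF [ 0.12  0.33 -0.04] yaw_y -29.6
[13.14, 13.21, 13.02, 13.11, 13.38, 13.18, 13.3, 13.26, 13.09, -5.03, 13.18]
[13.82, 15.08, 15.4, 15.04, 13.63, 13.25, 13.35, 13.24, 13.17, 13.31, 13.22, 14.3, 14.4, 16.41]
[12.78, 1.88, 1.48, 12.55, 12.83, 13.06, 12.82, 12.58, 12.84, 13.05]
```

View pics/scene14c.png

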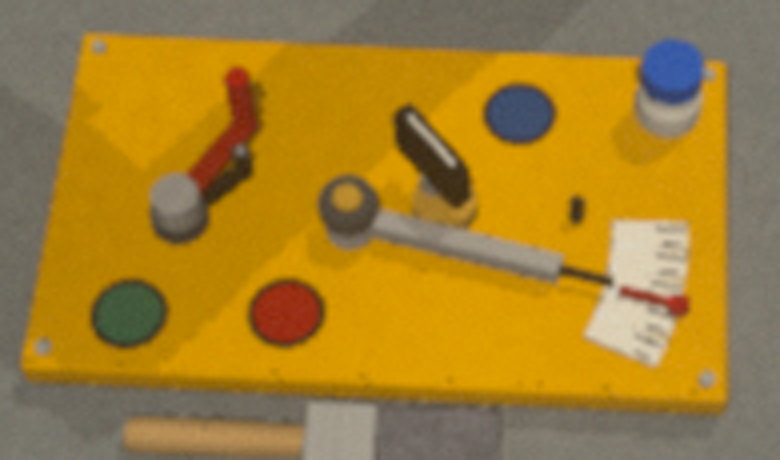

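View pics/top14c.png

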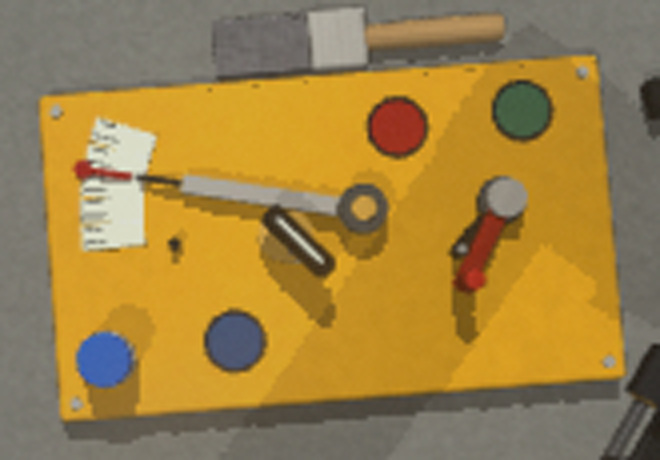

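Both pictures show the pointer in line with the index. The lever bar rests against the pin, with the post at scene crop (237,77) and top crop (470,279). The pot, brush and index haven't moved.

```bash
python3 - <<'E'
from h import *
p=tri(cp('scene',237,77),cp('top',470,279)); d=w2d(p)-np.array([.02,-.14]); print(np.degrees(np.arctan2(d[1],d[0]))%360,np.hypot(*d))
print(bot.hand_in())
E
```

```text
146.8738451648015 0.06208475451760446
the job is handed in; nothing more can be done
None
```

I turned the knob clockwise in one centred grip until the pointer lined up with the red index, then swung the lock lever home against its stop pin. The job is handed in at about 22 s of the 72 s allowed.

- **Pointer:** after releasing the knob, and again at the end, the top view put the needle at about 13.2° and the index at 13.25°, so they agree to under 0.5 mm. The scene view is weaker because of height parallax. It read the pointer at about 12.8° against 13.0–13.2° for the index, up to about 1 mm short. I approached from below and never saw the pointer past the mark.
- **Knob grip:** side forces on the gripper stayed around 5 N.
- **Lock lever:** I pushed the post with closed fingers. Friction took about 6–7 N, then the force rose sharply at the stop. I held 18–19 N for about 0.8 s and backed off.
- **Lever position:** the last pictures show the bar against the pin at about 147° (2.56 rad). I had predicted about 149° from the pin's position, and 147° is close to the end of the stated home range (2.55–2.85 rad).
- **Other items:** the index, paint pot and brush look unmoved. The robot was clear of everything at hand-in. I did not measure the glue or mallet positions at the end.

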